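Snap the lens-tube clip shut with the spring pliers

ROBOT

A 6-joint arm with a two-finger parallel gripper is mounted at the origin on the work surface. World frame = base frame: x ahead of the robot, y to its left, z up, the work surface at z = 0. Lengths are in m, angles in rad, forces in N, time in s.
With the tool pointing down it reaches from about 0.275 to 0.775 m from the base axis. Payload 14.6 kg.
Tool frame: the origin (TCP) lies at the centre of the arm's flange, where the gripper is bolted on; the fingertips stand 173 mm ahead of it and the grasp point (between the pads) lies 155 mm ahead of it (r.tcp_to_tips is the z of the fingertips in the tool frame, in m); z points along the fingers, y is the line along which they close (so a half turn about z gives the same grasp; the last joint's range is limited). The gripper opens to 85 mm and grips with 20 to 120 N. Pads are 22 mm wide; open, the fingers measure 114 mm over their backs; the gripper's body (76 mm by 85 mm) begins 54 mm behind the grasp point. The pads swing forward as they close: fully open they stand 13 mm farther back than shut.
Start: joints at [1.079, 0.263, -0.048, 1.259, 0, 1.415], TCP at [0.174, 0.496, 0.405] pointing down, gripper open.
Joint ranges: [-2.65, 2.65], [-0.89, 1.7], [-1.18, 1.37], [-2.13, 2.11], [-1.35, 1.29], [-3.14, 3.14]. Speed limits (rad/s): [1.89, 1.89, 2.57, 2.79, 3.14, 3.14].

INTERFACE

Orientations are given as a rotation vector (axis times angle).
In Python, from bench import r, status, eyes, close_job gives the robot as it stands. Calls block until the motion is done:
- r.movep(position, orientation): joint-space move of the TCP to a pose.
- r.movel(position, frame=None, speed=0.15, max_force=None): straight line of the TCP; frame=None keeps the orientation; speed is the mean speed in m/s. With max_force (N) it stops when the force on the tool has changed by that much, and returns True; else False.
- r.move_j(angles): joint-space move.
- r.gripper_to(opening, grasp_force=None): finger opening in m; grasp_force is the grip in N (None keeps the last); returns when the fingers have stopped.
- r.dwell(seconds).
- r.ik(position, orientation): joint angles nearest the present ones, or None.
- status.get_state(): the state.
- eyes.read_camera(name): name is "scene" or "top"; returns a dict with "img" (400x640x3 uint8, red, green, blue), "z_map" (400x640 float32, m along the optical axis (not along the pixel's ray), 0 where there is no reading), "intrinsics" (3x3 intrinsics, pixels), "eye" and "rotation" of the camera in the world. Camera axes: x right, y up, looking along -z (the intrinsics and any distortion apply to the point x, -y, -z); pixel columns grow to the right and rows downward; lengths in m; the calibration is good to about 2 mm. A picture is of the moment at which its call begins.
A pose or a line that the arm cannot do raises r.IKError and nothing moves.
- close_job(): hands the job in; it is judged then, once.
The state is a dict: "t": time; "joint_pos": joint angles; "joint_vel": joint speeds; "joint_torque": joint torques, N m; "position": TCP position; "tool_rot": TCP orientation; "contact_force": force on the tool from outside, world axes, zero at the start; "torque": the same for the moment, N m; "finger_gap": finger opening in m; "grasp_force": force on a finger pad.
Only numpy, scipy, OpenCV 4.12 (cv2) and the standard library are available. Lean on these libraries where they do the work, as an engineer would, in place of code of your own. Each camera call takes 0.05 s, during which the arm holds its last target. There are 200 camera calls.

TASK

One of the two steel clips on the lens tube still stands open: take the spring pliers from their rest, set their jaws round the two ears of that clip and squeeze until it snaps shut, without crushing it. Then lay the pliers back flat on their rest, as they lay before, let go, and leave the other things on the table where they are.

Things in the scene. Friction and masses are not known exactly. Their poses are not given: they have to be found in the camera images.
- pliers: Spring pliers, 0.12 kg, 190 mm long, 16 mm thick, lying flat on the rest. Origin: on the pivot, at the underside (mid-thickness is 8 mm up its z). x runs along the middle line towards the jaw tips, z is the pivot axis, up as it lies. Two steel jaws from x = 20 to 63 mm, two flat rubber-covered handles from x = -40 to -125 mm; balance point near x = -55
- grip_point (a point): midway between the handles at mid-thickness, x = -75 mm of the pliers: take them here, a finger on each outer side, closing along y. Handles are 16 mm tall; outer faces here 65 mm apart when free, 36 mm fully shut. A spring opens them: 11 N on each handle at first, 16 N fully shut. Fingers closed to 62 mm carry the pliers with the jaws still open wide enough for the ears
- jaw_point (a point): midway between the jaws at mid-thickness, x = 50 mm of the pliers, axes as the pliers. Jaws are 14 mm tall, 7 mm thick, and end 13 mm ahead of this point. Inner faces here 31 mm apart when free, 26 mm with the handles at 62 mm, 11 mm fully shut: they close 0.67 mm for each mm the handles close. The pivot boss (12 mm radius) is 50 mm behind
- handle_left (a joint): how far the left half of the pliers has turned shut about the pivot, rad: 0 free and open, 0.20 fully shut; the right half turns equally
- mount: fixed stand of the black lens tube. Origin on the table under the open clip; x along the tube, away from the robot. Tube 50 mm diameter, level, its axis 110 mm above the table, from x = -55 to 147 mm. Foot plate 190 x 70 x 12 mm. The open clip is at x = 0 (nearer the robot), a shut one at x = 85 mm; leave the shut one
- collar: the open clip: steel band, 62 mm outside diameter, 18 mm wide, round the tube. Origin on the tube axis mid-band; x along the tube away from the robot; z points out between the two ears and leans 30 to 45 degrees from vertical to the right seen from the robot. It can turn 8 degrees or less about the tube against about 3 N at the ears, so the ears centre themselves between the jaws
- ears (a point): point between the two ears, 44 mm from the tube axis, axes as collar. Ears: plates 14 mm long (x), 3.5 mm thick (y), 29 to 52 mm from the tube axis; outer faces at y = -10.5 and +10.5 mm when open; the +y one moves 5.5 mm to -y. Bring jaw_point here with the axes of the pliers along these, so that the jaws stand square either side of the ears
- ear (a joint): travel of the moving ear, m: 0 open, 0.0055 snapped shut. Springs back if let go before it snaps over (about 0.0042). Needs up to about 15 N at the jaws, some 20 N of finger force on the handles with their own spring; 25 to 40 N of finger force is right. More than 110 N of jaw force, both ears together, crushes the clip
- rest_top (a point): the pliers' place on the rest: under the pivot, on top of a fixed grey plastic block, 35 mm above the table, 50 mm wide, running from 20 mm ahead (x) to 110 mm behind; x points as the pliers' x at the start. Fingers pass either side of it; foot plate 90 mm wide, 8 mm thick. Pliers lie with their underside on it
- driver: loose screwdriver, 170 mm, lying; leave alone
- mirror: loose mirror mount on a post, 106 mm tall; leave alone
- splitter: loose optic mount on a post, 96 mm tall; leave alone
- cleaner: small bottle, 44 mm diameter, 100 mm tall; leave alone
- lens_cap: black cap, 54 mm diameter, 12 mm thick; leave alone
- screw_tray: small open tray, 90 x 70 x 25 mm; leave alone
- wrench: spanner, 140 mm, lying; leave alone
Things that resemble listed ones, but are neither listed nor needed, are in the scene too. What is shaped like the mount but turquoise is not meant.

How it is judged:
On the way, in this order (a step that is already met when the one before it is completed fails the run):
1. the pliers are lifted off their rest (height (world z) of pliers above 0.08 m), for 0.2 s.
2. the clip snaps shut between the jaws of the pliers (value of joint ear above 0.0048 m and contact force between pliers and collar above 1 N), for 0.05 s.
At the end, for the whole second after the job is handed in: The clip is snapped shut (moving ear beyond 4.8 of its 5.5 mm) and the pliers lie at rest and flat (within 7 degrees) on the top of their rest, pivot within 30 mm of its place and turned less than 20 degrees from the rest's line (value of joint ear above 0.0048 m and distance between pliers and rest_top below 0.03 m and angle between pliers's own z axis and vertical below 0.12 rad and angle between the x axis of pliers and the x axis of rest_top, either way round below 0.35 rad and z of pliers in the frame of rest_top below 0.006 m and linear speed of pliers below 0.02 m/s); the robot touches nothing.
It fails at once if the clip is crushed: more than 110 N of jaw force (contact force between pliers and collar above 110 N).
It fails at once if another thing on the table is moved more than 30 mm (distance of any of driver, mirror, splitter, cleaner, lens_cap, screw_tray, wrench from where it was at the start of the episode above 0.03 m).
It also fails if it takes over 51 s, if anything falls off the work surface, if the arm or the gripper's body presses on something with over 40 N, if the wrist force passes 120 N, or if a joint passes its speed limit or range.

## Working session

There is one attempt and no reset: what is moved stays moved. The work goes in short steps, each a Python script; the robot and the scene stay as the last script left them, time stands still between calls to the robot, and variables do not carry over. Pictures are saved under pics/ and viewed, at most 10 in all, crops included, and the job is handed in when it is done.

```bash
ls; mkdir -p pics; cat > h.py <<'E'
import numpy as np, cv2
from bench import r, status, eyes, close_job
from scipy.spatial.transform import Rotation as R
def snap(n):
    c=eyes.read_camera(n); np.savez(f'{n}.npz',**{k:np.asarray(v) for k,v in c.items()}); return c
def cloud(c):
    K=np.asarray(c['intrinsics']);z=c['z_map'];h,w=z.shape
    u,v=np.meshgrid(np.arange(w),np.arange(h))
    p=np.stack([(u-K[0,2])/K[0,0]*z,-(v-K[1,2])/K[1,1]*z,-z],-1)
    M=np.asarray(c['rotation']); M=M if M.shape==(3,3) else R.from_rotvec(M).as_matrix()
    return p@M.T+np.asarray(c['eye'])
E
python3 - <<'E'
from h import *
for n in ['scene','top']:
    c=snap(n); cv2.imwrite(f'pics/{n}0.png',cv2.resize(c['img'][...,::-1],(800,500),interpolation=cv2.INTER_CUBIC))
    print({k:(v.shape if hasattr(v,'shape') and v.size>9 else v) for k,v in c.items()})
print(status.get_state())
E
```

```text
pics
{'img': (400, 640, 3), 'z_map': (400, 640), 'intrinsics': array([[485.15152459,   0.        , 322.25374389],
       [  0.        , 485.15152459, 194.30493174],
       [  0.        ,   0.        ,   1.        ]]), 'eye': array([ 1.6528551, -0.0563523,  0.8545984]), 'rotation': array([0.78618679, 0.74598489, 1.43847614])}
{'img': (400, 640, 3), 'z_map': (400, 640), 'intrinsics': array([[446.35197184,   0.        , 322.14490498],
       [  0.        , 446.35197184, 195.42459976],
       [  0.        ,   0.        ,   1.        ]]), 'eye': array([ 0.24341026, -0.01551341,  1.23244071]), 'rotation': array([ 0.17147129, -0.16548591, -1.56535717])}
{'t': 0.1, 'joint_pos': array([ 1.07872080e+00,  2.63460616e-01, -4.88200826e-02,  1.25938149e+00,
       -3.18146168e-05,  1.41548021e+00]), 'joint_vel': array([ 0.0007147 , -0.00108101,  0.00107708,  0.00010408, -0.00044572,
       -0.00179001]), 'joint_torque': array([ 2.58457054e-03, -6.38574171e+01,  3.85066259e+01,  1.00000444e-02,
       -1.76176459e-04, -2.93155460e-05]), 'position': array([0.17345999, 0.49544514, 0.40430021]), 'tool_rot': array([-5.26443232e-01, -3.09692095e+00,  1.30524695e-03]), 'contact_force': array([ 0.38196018, -0.43936776,  0.37160245]), 'torque': array([-0.00760793,  0.0170934 , -0.01213267]), 'grasp_force': 0.0, 'finger_gap': 0.08580984249516307}
```

View pics/scene0.png

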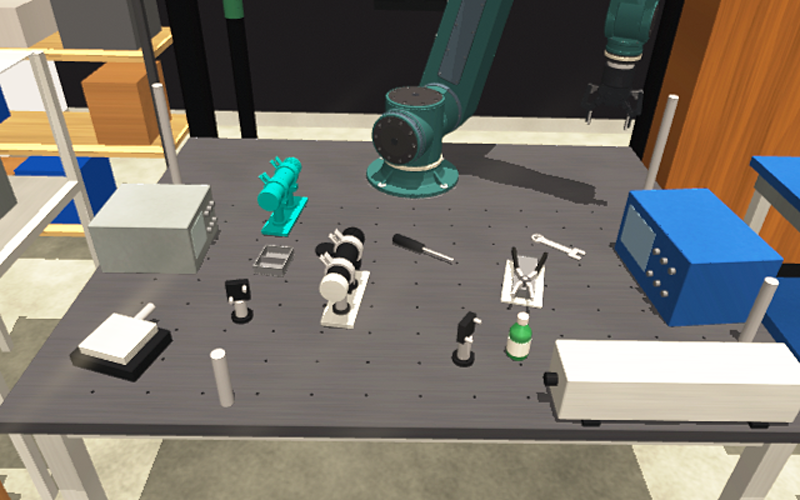

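View pics/top0.png

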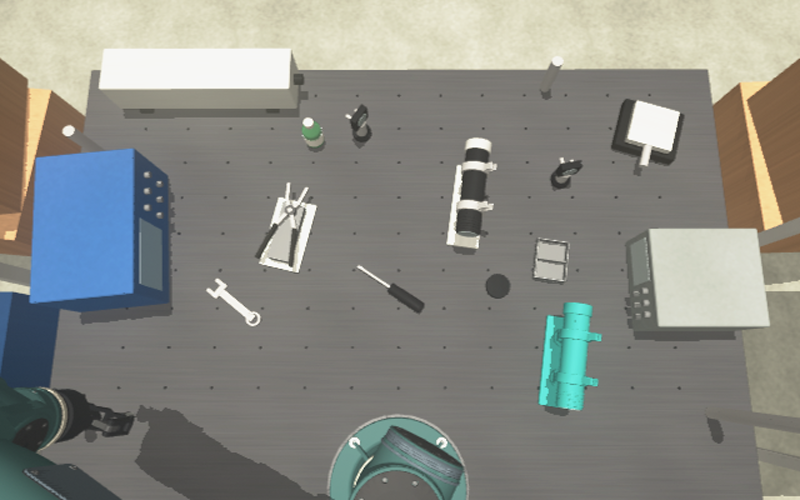

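```bash
python3 - <<'E'
from h import *
c=np.load('top.npz');s=np.load('scene.npz')
def crop(c,x,y,w,h,k): return cv2.resize(c['img'][y:y+h,x:x+w,::-1],None,fx=k,fy=k,interpolation=cv2.INTER_CUBIC)
a=crop(c,195,135,70,90,6);b=crop(c,345,100,60,90,6)
cv2.imwrite('pics/c1.png',np.hstack([a,b]))   # 780x540
cv2.imwrite('pics/c2.png',np.hstack([crop(s,245,175,60,90,6),crop(s,390,185,60,90,6)]))
P=cloud(c)
m=np.zeros(P.shape[:2],bool);m[140:220,200:260]=1
q=P[m]; print('rest z hist',np.histogram(q[:,2],bins=np.arange(-.01,.08,.005)))
t=q[(q[:,2]>.04)&(q[:,2]<.08)];print('pliers',len(t),t.mean(0),t.min(0),t.max(0))
b=q[(q[:,2]>.030)&(q[:,2]<.039)];print('block',len(b),b.mean(0),cv2.minAreaRect((b[:,:2]*1000).astype(np.float32)))
m[:]=0;m[105:205,345:405]=1
q=P[m];
t=q[(q[:,2]>.126)&(q[:,2]<.15)];print('tubetop',len(t),t.mean(0),np.histogram(t[:,2],6))
for uv in [(375,120),(380,115),(376,140),(374,180),(375,165),(392,166),(394,134),(375,188)]: print(uv,P[uv[1],uv[0]].round(4))
E
```

```text
rest z hist (array([  22, 1184, 1643,  545,  195,   19,   17,   20,  241,  362,   73,
        196,  251,   19,    0,    0,    0]), array([-0.01 , -0.005,  0.   ,  0.005,  0.01 ,  0.015,  0.02 ,  0.025,
        0.03 ,  0.035,  0.04 ,  0.045,  0.05 ,  0.055,  0.06 ,  0.065,
        0.07 ,  0.075]))
pliers 539 [0.54586684 0.24547333 0.04947438] [0.45357893 0.19828179 0.04001424] [0.64378919 0.30735028 0.05805143]
block 573 [0.52636533 0.25013774 0.03535709] ((550.0499267578125, 251.1046142578125), (72.97705078125, 164.61752319335938), 80.81153869628906)
tubetop 1281 [ 0.60736504 -0.15991559  0.1347273 ] (array([219, 385, 390, 184,  71,  32]), array([0.12601574, 0.13001257, 0.13400939, 0.13800622, 0.14200304,
       0.14599987, 0.14999669]))
(375, 120) [ 0.6876 -0.1507  0.1259]
(380, 115) [ 0.6968 -0.1627  0.1375]
(376, 140) [ 0.6299 -0.151   0.1324]
(374, 180) [ 0.5214 -0.1424  0.1389]
(375, 165) [ 0.5601 -0.1457  0.141 ]
(392, 166) [ 0.557  -0.1885  0.1423]
(394, 134) [ 0.6417 -0.1962  0.1447]
(375, 188) [ 0.5094 -0.1488  0.1015]
```

View pics/c1.png

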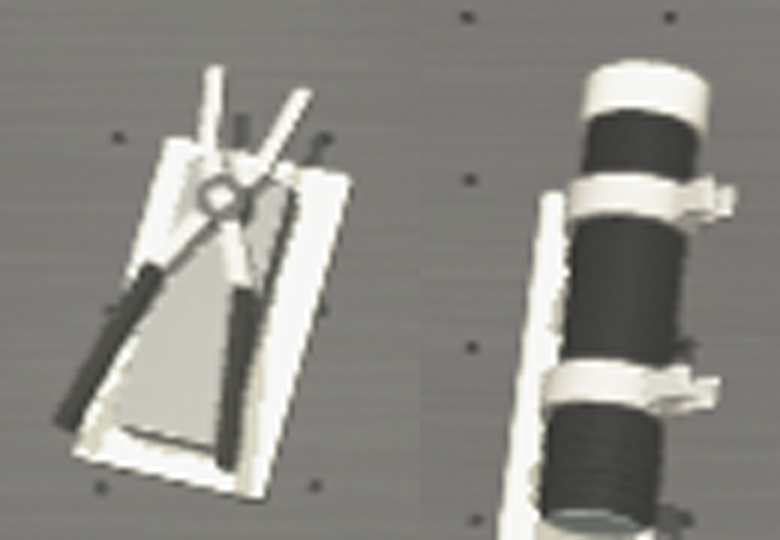

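View pics/c2.png

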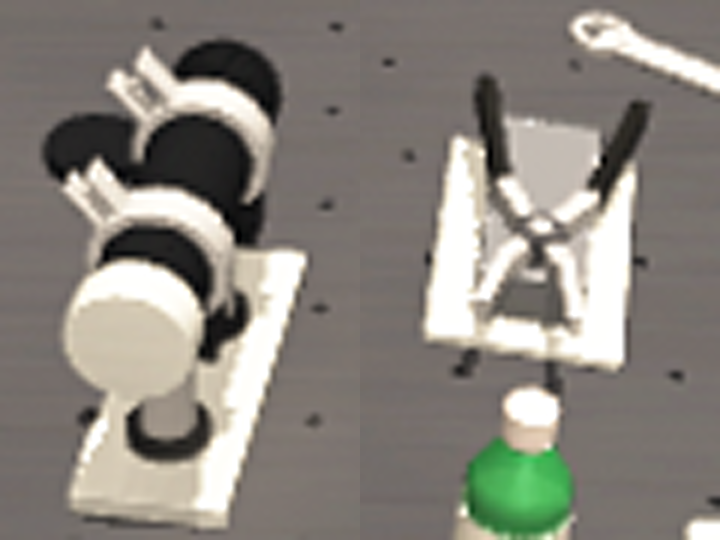

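```bash
cat >> h.py <<'E'
def ray(c,u,v,z):
    K=np.asarray(c['intrinsics']);d=R.from_rotvec(c['rotation']).apply([(u-K[0,2])/K[0,0],-(v-K[1,2])/K[1,1],-1])
    e=np.asarray(c['eye']);return e+d*(z-e[2])/d[2]
E
python3 - <<'E'
from h import *
from scipy.optimize import least_squares
c=np.load('top.npz');s=np.load('scene.npz')
f=lambda x,y:ray(c,195+x/6-.5,135+y/6-.5,.051)
pv=f(222,198);j=(f(215,72)+f(303,95))/2;h=(f(68,420)+f(228,465))/2
print('pivot',pv,'jaw',j,'hand',h,np.linalg.norm((j-pv)[:2]),np.linalg.norm((h-pv)[:2]),'handle span',np.linalg.norm(f(68,420)-f(228,465)))
for a,b in[(h,j),(pv,j),(h,pv)]: print(np.degrees(np.arctan2(*(b-a)[1::-1])))
f2=lambda x,y,z:ray(s,390+(x-360)/6-.5,185+y/6-.5,z)
print('scene pivot',f2(541,228,.051))
# tube
for n,c_ in(('top',c),('scene',s)):
    P=cloud(c_);g=c_['img'].astype(int).sum(-1)
    reg=(P[...,0]>.45)&(P[...,0]<.73)&(P[...,1]>-.26)&(P[...,1]<-.08)&(P[...,2]>.09)&(P[...,2]<.2)
    d=P[reg&(g<260)]
    res=lambda p:np.hypot((d[:,1]-p[0]-p[1]*(d[:,0]-.6))*np.cos(np.arctan(p[1])),d[:,2]-p[2])-.025
    o=least_squares(res,[-.155,0,.11],loss='soft_l1',f_scale=.002);y0,k,z0=o.x
    print(n,len(d),'y0,k,z0',o.x,np.sqrt(np.mean(o.fun**2)))
    q=P[reg];a=np.arctan(k);t=(q[:,0]-.6)*np.cos(a)+(q[:,1]-y0)*np.sin(a);l=-(q[:,0]-.6)*np.sin(a)+(q[:,1]-y0)*np.cos(a);hh=q[:,2]-.110
    rr=np.hypot(l,hh);th=np.degrees(np.arctan2(-l,hh))
    print(' along range',t.min(),t.max()); e=(rr>.035)&(rr<.056)
    for nm,ee in(('near',e&(t<0)),('far',e&(t>0))): print(' ',nm,ee.sum(),'t',np.percentile(t[ee],[2,10,50,90,98]).round(4),'th',np.percentile(th[ee],[2,10,50,90,98]).round(1),'r',rr[ee].max().round(4))
    b=(rr>.029)&(rr<.033)&(th>-40)&(th<20);print('  band hist',np.histogram(t[b],np.arange(-.12,.12,.006)))
    np.savetxt(f'ears_{n}.txt',np.c_[t,l,hh][e])
P=cloud(c);tq=P[(c['img'][...,2].astype(int)-c['img'][...,0]>80)&(P[...,1]<-.15)];print('turq',tq.min(0),tq.max(0))
E
```

```text
pivot [0.57980967 0.23801512 0.051     ] jaw [0.63473233 0.22324887 0.051     ] hand [0.46594553 0.26649878 0.051     ] 0.056873032119193236 0.11737273996842709 handle span 0.07578983182721932
-14.372236909724739
-15.048430475858506
-14.04459272863516
scene pivot [0.58147414 0.23957876 0.051     ]
top 939 y0,k,z0 [-0.15779496 -0.14573891  0.11059656] 0.0018444065349211526
 along range -0.09297891452550412 0.11272019717925115
  near 69 t [-0.0427 -0.0414 -0.0362 -0.0298 -0.0286] th [-7.9 23.1 31.2 50.7 54.8] r 0.0555
  far 58 t [0.0412 0.0433 0.0485 0.0546 0.0561] th [ 0.1 27.9 33.2 46.4 49.4] r 0.0552
  band hist (array([ 0,  0,  0,  0,  0,  0,  5,  3,  6,  4,  3,  1, 11, 21, 21, 11,  0,
        1,  1,  1,  0,  0,  2,  1,  2,  0,  8, 15, 18,  9,  2,  1,  0,  2,
        0,  9,  6,  5,  2]), array([-1.20000000e-01, -1.14000000e-01, -1.08000000e-01, -1.02000000e-01,
       -9.60000000e-02, -9.00000000e-02, -8.40000000e-02, -7.80000000e-02,
       -7.20000000e-02, -6.60000000e-02, -6.00000000e-02, -5.40000000e-02,
       -4.80000000e-02, -4.20000000e-02, -3.60000000e-02, -3.00000000e-02,
[... 1088 characters left out ...]
 -7.80000000e-02,
       -7.20000000e-02, -6.60000000e-02, -6.00000000e-02, -5.40000000e-02,
       -4.80000000e-02, -4.20000000e-02, -3.60000000e-02, -3.00000000e-02,
       -2.40000000e-02, -1.80000000e-02, -1.20000000e-02, -6.00000000e-03,
        1.11022302e-16,  6.00000000e-03,  1.20000000e-02,  1.80000000e-02,
        2.40000000e-02,  3.00000000e-02,  3.60000000e-02,  4.20000000e-02,
        4.80000000e-02,  5.40000000e-02,  6.00000000e-02,  6.60000000e-02,
        7.20000000e-02,  7.80000000e-02,  8.40000000e-02,  9.00000000e-02,
        9.60000000e-02,  1.02000000e-01,  1.08000000e-01,  1.14000000e-01]))
turq [ 0.16367683 -0.39026914  0.00237983] [ 0.36618156 -0.29705776  0.16056879]
```

```bash
cat >> h.py <<'E'
def frame(yaw,lean=0):  # columns x,y,z ; z leans toward -y'
    return (R.from_euler('z',yaw,degrees=True)*R.from_euler('x',lean,degrees=True)).as_matrix()
S=1; H=.155
def tcp(pivot,Rp,dx=0):
    T=np.diag([S,-S,-1.]);return pivot+Rp@np.array([-.075,0,H]),R.from_matrix(Rp@T).as_rotvec()
YAW=-14.4;PIV=np.array([.5806,.2388,.035]);RP=frame(YAW)
CY=-8.43;LEAN=39.4;CC=np.array([.5659,-.1511,.110])
def at_clip(rad,dl=0,dx=0,lean=None): # jaw_point at radius rad
    Rc=frame(CY,LEAN if lean is None else lean);return CC+Rc@np.array([-.05+dx,dl,rad-.008]),Rc
E
python3 - <<'E'
import h; from h import *
print(r.tcp_to_tips)
print(frame(CY,LEAN))
for s in(1,-1):
    h.S=s
    for p in [(PIV,RP),(PIV+[0,0,.12],RP),at_clip(.044),at_clip(.1),at_clip(.15)]:
        a,b=tcp(*p); q=r.ik(a,b);print(s,a.round(3),None if q is None else np.round(q,2))
E
```

```text
0.1734
[[ 9.89195708e-01  1.13283507e-01 -9.30521218e-02]
 [-1.46600990e-01  7.64384735e-01 -6.27872700e-01]
 [ 6.93889390e-18  6.34730513e-01  7.72733573e-01]]
1 [0.508 0.257 0.19 ] [ 0.33  0.49 -0.32  0.76  0.   -2.56]
1 [0.508 0.257 0.31 ] [ 0.33  0.38 -0.13  1.06  0.   -2.56]
1 [ 0.424 -0.253  0.258] [-0.82  0.48 -0.24  1.32  0.52  2.34]
1 [ 0.419 -0.288  0.301] [-0.87  0.48 -0.11  1.47  0.5   2.29]
1 [ 0.415 -0.319  0.34 ] [-0.91  0.49  0.01  1.61  0.48  2.25]
-1 [0.508 0.257 0.19 ] [ 0.33  0.49 -0.32  0.76  0.    0.58]
-1 [0.508 0.257 0.31 ] [ 0.33  0.38 -0.13  1.06  0.    0.58]
-1 [ 0.424 -0.253  0.258] [-0.82  0.48 -0.24  1.32  0.52 -0.8 ]
-1 [ 0.419 -0.288  0.301] [-0.87  0.48 -0.11  1.47  0.5  -0.85]
-1 [ 0.415 -0.319  0.34 ] [-0.91  0.49  0.01  1.61  0.48 -0.89]
```

```bash
sed -i 's/^S=1/S=-1/' h.py; python3 - <<'E'
from h import *
r.movep(*tcp(PIV+[0,0,.09],RP))
print(r.movel(tcp(PIV,RP)[0],speed=.1,max_force=15))
r.gripper_to(.062,25)
s=status.get_state();print(s['t'],s['position'],s['finger_gap'],s['grasp_force'],s['contact_force'])
r.movel(tcp(PIV+[0,0,.10],RP)[0],speed=.12)
s=status.get_state();print(s['t'],s['finger_gap'],s['grasp_force'],s['contact_force'],s['torque'])
c=snap('top');d=snap('scene')
f=lambda c,x,y,w,h,k:cv2.resize(c['img'][y:y+h,x:x+w,::-1],None,fx=k,fy=k,interpolation=cv2.INTER_CUBIC)
cv2.imwrite('pics/g.png',np.hstack([f(c,190,110,80,120,5),f(d,390,150,80,120,5)]))
E
```

```text
False
3.1 [0.5086352  0.25779114 0.19138842] 0.061986696592541905 9.303807578980923 [-1.12154294  0.98424152 12.11443263]
4.0833 0.06198501686683993 10.276408893987536 [-0.47902395 -1.1845885  -1.79922742] [0.03714581 0.01304342 0.06645397]
```

View pics/g.png

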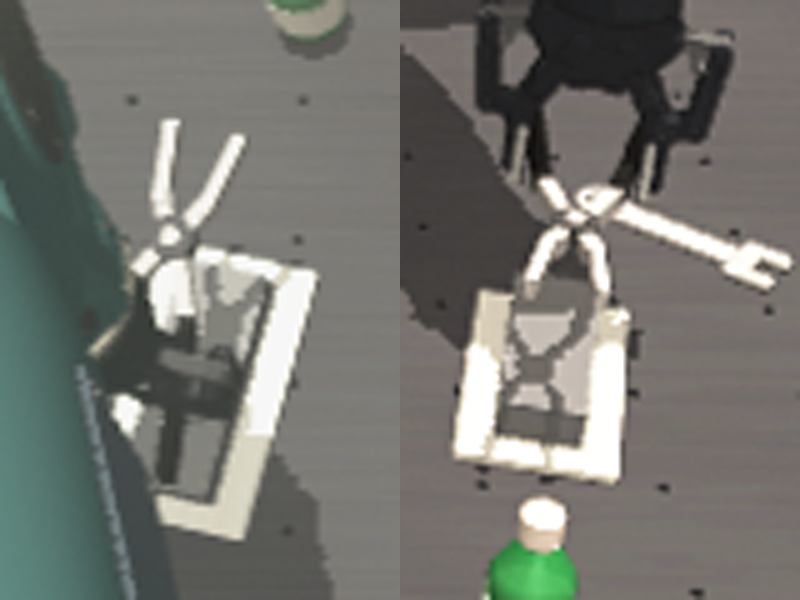

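```bash
sed -i 's/H=.155/H=.156/' h.py; python3 - <<'E'
from h import *
c=np.load('top.npz');d=np.load('scene.npz')
f=lambda x,y,z=.151:ray(c,190+x/5-.4,110+y/5-.4,z)
g=lambda x,y,z=.151:ray(d,390+(x-400)/5-.4,150+y/5-.4,z)
s=status.get_state();p=s['position'];print(p,s['tool_rot'])
RT=R.from_rotvec(s['tool_rot']).as_matrix();Rp=RT@np.diag([-1,1,-1.]);print('expected pivot',p-Rp@[-.075,0,H])
pv=f(170,236);j=(f(171,122)+f(238,138))/2
print('top',pv,j,np.degrees(np.arctan2(*(j-pv)[1::-1])))
a,b=g(530,283),g(602,285);print('scene',g(573,215),(a+b)/2)
for n,cc in(('top',c),('scene',d)):
    P=cloud(cc);m=(P[...,0]>.595)&(P[...,0]<.68)&(abs(P[...,1]-.225)<.05)&(P[...,2]>.1)
    q=P[m];print(n,len(q),q[:,2].min(),np.median(q[:,2]),q[:,2].max(),np.polyfit(q[:,0],q[:,2],1),'xmax',np.percentile(q[:,0],98))
    L=(q[:,:2]-PIV[:2])@RP[:2,:2];print('  local y extents',np.percentile(L[:,1],[2,98]),'xmax',np.percentile(L[:,0],98), 'mean fit dir', )
E
```

```text
[0.50772679 0.25738216 0.2891993 ] [-3.93573981e-01 -3.11552646e+00  9.27966906e-04]
expected pivot [0.58015704 0.23866483 0.13310791]
top [0.57946012 0.23775178 0.151     ] [0.63597015 0.2227303  0.151     ] -14.886103523571558
scene [0.58258865 0.23775252 0.151     ] [0.64651768 0.22259124 0.151     ]
top 136 0.13021352876899983 0.14677848085997203 0.15288778145618176 [-0.03195083  0.16552817] xmax 0.6415926527561172
  local y extents [-0.0221955   0.01781629] xmax 0.05955422294238447 mean fit dir
scene 111 0.1306703567577282 0.14444661456483998 0.15039080907552393 [-0.02476706  0.15843411] xmax 0.6451205609620051
  local y extents [-0.01819569  0.02205169] xmax 0.06195549844241329 mean fit dir
```

```bash
python3 - <<'E'
from h import *
r.movel(tcp(PIV+[0,0,.21],RP)[0],speed=.2)
pv,Rc=at_clip(.12)
r.movep(*tcp(pv+[0,0,.10],Rc))
r.movel(tcp(*at_clip(.085))[0],speed=.15)
s=status.get_state();print(s['t'],s['position'],tcp(*at_clip(.085))[0],s['finger_gap'],s['grasp_force'],s['contact_force'])
c=snap('top');d=snap('scene')
f=lambda c,x,y,w,h,k:cv2.resize(c['img'][y:y+h,x:x+w,::-1],None,fx=k,fy=k,interpolation=cv2.INTER_CUBIC)
cv2.imwrite('pics/k.png',np.hstack([f(c,340,100,80,110,5),f(d,225,155,80,110,5)]))
E
```

```text
7.6583 [ 0.42075116 -0.27912838  0.29068047] [ 0.42056939 -0.27906922  0.29004692] 0.06222027256963041 10.272378330118954 [-1.09443921  0.19758388 -1.24143329]
```

View pics/k.png

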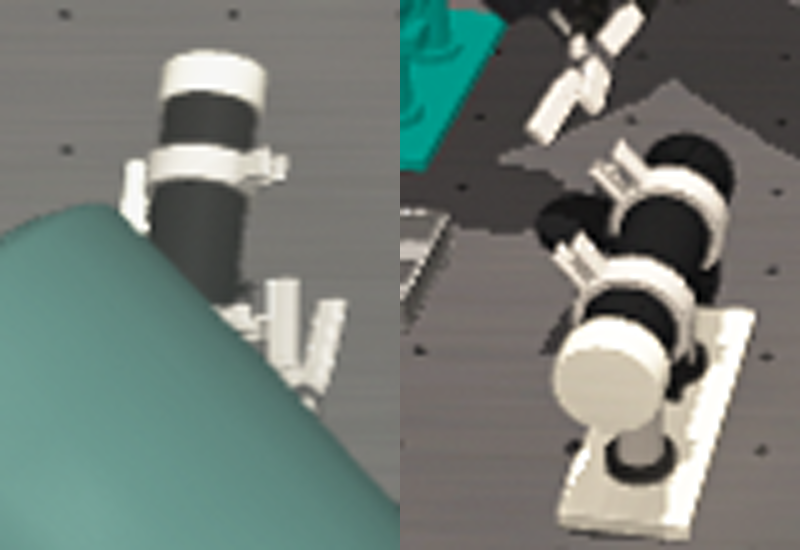

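```bash
python3 - <<'E'
from h import *
Rc=frame(CY,LEAN)
for n in('top','scene'):
    c=np.load(n+'.npz');P=cloud(c);off=np.array([.0010,.0014,0])*(1 if n=='top' else -1)
    g=c['img'].astype(int); bright=(g.min(-1)>110)
    L=(P+off-CC)@Rc
    for nm,m in(('jaws',(L[...,2]>.066)&(L[...,2]<.11)&(L[...,0]>-.045)&(L[...,0]<.03)&(abs(L[...,1])<.04)),
                ('ears',(L[...,2]>.036)&(L[...,2]<.056)&(abs(L[...,0])<.012)&(abs(L[...,1])<.02))):
        q=L[m];print(n,nm,len(q))
        if len(q)<8: continue
        print('   x',np.percentile(q[:,0],[2,98]).round(4),'y',np.percentile(q[:,1],[2,10,50,90,98]).round(4),'z',np.percentile(q[:,2],[5,50,95]).round(4))
        if nm=='jaws':
            for a in(-.03,-.02,-.01,0,.008):
                k=abs(q[:,0]-a)<.005
                if k.sum()>3:
                    ys=q[k,1];pos=ys[ys>0];neg=ys[ys<0]; print('   x',a,'neg',neg.min().round(4) if len(neg) else 0,neg.max().round(4) if len(neg) else 0,'pos',pos.min().round(4) if len(pos) else 0,pos.max().round(4) if len(pos) else 0,'zmax',q[k,2].max().round(4))
        else:
            print('   ',np.histogram(q[:,1],np.arange(-.02,.021,.0025)))
E
```

```text
top jaws 232
   x [-0.0429  0.0088] y [-0.0161 -0.0129  0.009   0.0211  0.0243] z [0.081  0.0903 0.0944]
   x -0.03 neg -0.0116 -0.0023 pos 0.0017 0.021 zmax 0.0957
   x -0.02 neg -0.0149 -0.0067 pos 0.0116 0.0208 zmax 0.095
   x -0.01 neg -0.0149 -0.009 pos 0.0106 0.0216 zmax 0.0963
   x 0 neg -0.017 -0.0095 pos 0.0149 0.0254 zmax 0.0945
   x 0.008 neg -0.0195 -0.0097 pos 0.0167 0.0251 zmax 0.096
top ears 46
   x [-0.0073  0.007 ] y [-0.0111 -0.0093 -0.0022  0.0107  0.012 ] z [0.039  0.0469 0.0531]
    (array([ 0,  0,  0,  3, 12,  5,  2,  2,  0,  0,  3,  8, 10,  1,  0,  0]), array([-2.00000000e-02, -1.75000000e-02, -1.50000000e-02, -1.25000000e-02,
       -1.00000000e-02, -7.50000000e-03, -5.00000000e-03, -2.50000000e-03,
       -1.04083409e-17,  2.50000000e-03,  5.00000000e-03,  7.50000000e-03,
        1.00000000e-02,  1.25000000e-02,  1.50000000e-02,  1.75000000e-02,
        2.00000000e-02]))
scene jaws 142
   x [-0.0428  0.0123] y [-0.0189 -0.0149 -0.0067  0.02    0.0225] z [0.0797 0.0871 0.0919]
   x -0.03 neg -0.0118 -0.0034 pos 0.0119 0.0182 zmax 0.0918
   x -0.02 neg -0.0129 -0.0081 pos 0.0134 0.0189 zmax 0.092
   x -0.01 neg -0.0165 -0.0091 pos 0.0112 0.0214 zmax 0.0932
   x 0 neg -0.019 -0.0085 pos 0.0164 0.0225 zmax 0.0925
   x 0.008 neg -0.0226 -0.0124 pos 0.0171 0.024 zmax 0.092
scene ears 45
   x [-0.0079  0.0088] y [-0.0109 -0.0098 -0.0015  0.0098  0.0115] z [0.037  0.0438 0.0514]
    (array([ 0,  0,  0,  4, 12,  2,  1,  4,  0,  0,  4, 14,  4,  0,  0,  0]), array([-2.00000000e-02, -1.75000000e-02, -1.50000000e-02, -1.25000000e-02,
       -1.00000000e-02, -7.50000000e-03, -5.00000000e-03, -2.50000000e-03,
       -1.04083409e-17,  2.50000000e-03,  5.00000000e-03,  7.50000000e-03,
        1.00000000e-02,  1.25000000e-02,  1.50000000e-02,  1.75000000e-02,
        2.00000000e-02]))
```

```bash
python3 - <<'E'
from h import *
D=-.0027
r.movel(tcp(*at_clip(.080,D))[0],speed=.05)
hit=r.movel(tcp(*at_clip(.044,D))[0],speed=.04,max_force=10)
s=status.get_state();print(hit,s['t'],s['position'],tcp(*at_clip(.044,D))[0],s['finger_gap'],s['grasp_force'],s['contact_force'],s['torque'])
d=snap('scene')
cv2.imwrite('pics/m.png',cv2.resize(d['img'][150:250,225:305,::-1],None,fx=6,fy=6,interpolation=cv2.INTER_CUBIC))
E
```

```text
False 9.075 [ 0.4241284  -0.25552145  0.25677848] [ 0.42407866 -0.25539027  0.25665107] 0.061838945407168805 10.275119366124272 [ 0.50345338  0.00529363 -0.8380795 ] [-0.7049103   0.0847749   0.02494198]
```

View pics/m.png

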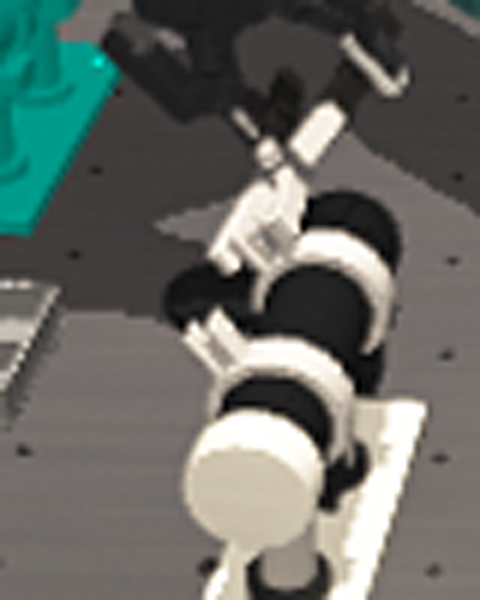

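The jaws (around 225,245 and 290,195) stand either side of the ears (around 270,235), with no contact force. Squeezing now.

```bash
python3 - <<'E'
from h import *
def p():
    s=status.get_state();print(round(s['t'],2),s['finger_gap'].round(4),s['grasp_force'].round(1),s['contact_force'].round(1),s['position'].round(4))
for g in(.056,.052,.049): r.gripper_to(g,32);p()
r.gripper_to(.042,32);p();r.dwell(.3);p()
E
```

```text
Traceback (most recent call last):
AttributeError: 'float' object has no attribute 'round'
```

```bash
cat >> h.py <<'E'
def p():
    s=status.get_state();print(round(s['t'],2),round(float(s['finger_gap']),4),round(float(s['grasp_force']),1),s['contact_force'].round(1),s['position'].round(4))
E
python3 - <<'E'
from h import *
p()
for g in(.052,.049): r.gripper_to(g,32);p()
r.gripper_to(.042,32);p();r.dwell(.3);p()
E
```

```text
9.36 0.0563 11.7 [-0.8  1.5  0.2] [ 0.424  -0.2554  0.2567]
9.57 0.0522 18.6 [-4.7  1.1 -0.4] [ 0.4238 -0.2552  0.2566]
9.79 0.0495 19.9 [-7.1  0.6 -1.9] [ 0.4235 -0.2552  0.2564]
10.03 0.0425 17.7 [-5.4 -1.4 -2.3] [ 0.4238 -0.2555  0.2565]
10.33 0.0418 17.8 [-6.5 -1.2 -1.8] [ 0.4239 -0.2555  0.2565]
```

```bash
python3 - <<'E'
from h import *
for g in(.040,.037,.034): r.gripper_to(g,32);r.dwell(.1);p()
r.dwell(.2);p()
d=snap('scene');np.savez('shut.npz',**d)
cv2.imwrite('pics/n.png',cv2.resize(d['img'][170:230,240:300,::-1],None,fx=9,fy=9,interpolation=cv2.INTER_CUBIC))
E
```

```text
10.65 0.0404 23.5 [-8.  -1.  -1.5] [ 0.4237 -0.2554  0.2565]
10.97 0.038 32.1 [-10.3  -1.1  -0.6] [ 0.4235 -0.2554  0.2565]
11.28 0.0382 32.1 [-9.9 -2.5 -0.9] [ 0.4236 -0.2554  0.2565]
11.48 0.038 32.1 [-10.1  -0.8  -0.1] [ 0.4235 -0.2554  0.2565]
```

View pics/n.png

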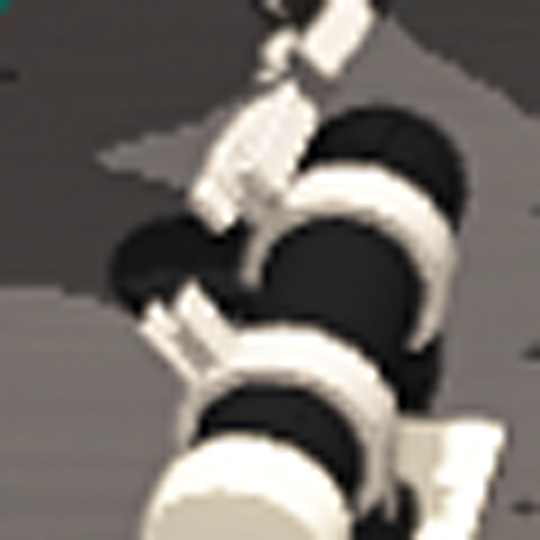

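```bash
python3 - <<'E'
from h import *
D=-.0027
r.gripper_to(.050,32);p();r.gripper_to(.062,25);p()
print(r.movel(tcp(*at_clip(.095,D))[0],speed=.06,max_force=12));p()
Rc=frame(CY,LEAN)
for n in('top','scene'):
    c=snap(n);off=np.array([.0010,.0014,0])*(1 if n=='top' else -1);L=(cloud(c)+off-CC)@Rc
    q=L[(L[...,2]>.04)&(L[...,2]<.056)&(abs(L[...,0])<.008)&(abs(L[...,1])<.025)];print(n,len(q),np.histogram(q[:,1],np.arange(-.02,.021,.0025))[0])
    q=L[(L[...,2]>.08)&(L[...,2]<.12)&(abs(L[...,0])<.005)&(abs(L[...,1])<.04)];print(' jaws',len(q),np.histogram(q[:,1],np.arange(-.03,.031,.0025))[0],np.percentile(q[:,2],[5,95]))
d=c
cv2.imwrite('pics/o.png',cv2.resize(d['img'][150:230,230:310,::-1],None,fx=7,fy=7,interpolation=cv2.INTER_CUBIC))
E
```

```text
11.81 0.05 11.8 [-0.4 -0.2 -1.1] [ 0.4243 -0.2555  0.2567]
12.08 0.0621 10.3 [ 0.2 -0.4 -0.6] [ 0.4241 -0.2554  0.2567]
False
13.08 0.0617 10.3 [ 0.1 -0.2 -0.6] [ 0.4193 -0.2872  0.2958]
top 14 [0 0 0 2 2 6 1 0 0 0 3 0 0 0 0 0]
 jaws 45 [ 0  0  1  3  3 11  3  0  0  0  0  0  0  0  0  0  2  4  7  9  2  0  0  0] [0.0895106  0.10241517]
scene 30 [0 0 0 2 6 4 1 1 3 7 6 0 0 0 0 0]
 jaws 26 [0 0 0 1 3 9 4 0 0 0 0 0 0 0 0 0 0 1 4 4 0 0 0 0] [0.08936623 0.10120144]
```

View pics/o.png

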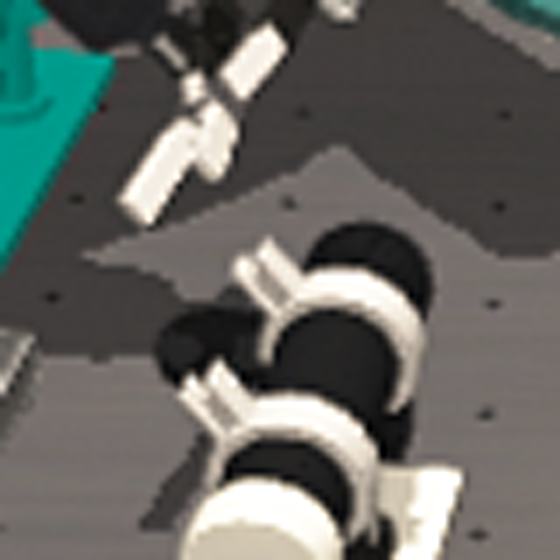

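```bash
python3 - <<'E'
from h import *
pv,Rc=at_clip(.12)
r.movel(tcp(pv+[0,0,.10],Rc)[0],speed=.2)
r.movep(*tcp(PIV+[0,0,.21],RP))
r.movel(tcp(PIV+[0,0,.03],RP)[0],speed=.15)
print(r.movel(tcp(PIV+[0,0,-.002],RP)[0],speed=.03,max_force=6));p()
r.gripper_to(.068);p();r.gripper_to(.085);r.dwell(.2);p()
r.movel(tcp(PIV+[0,0,.12],RP)[0],speed=.12)
r.move_j([1.079,.263,-.048,1.259,0,1.415]);p()
c=snap('top');d=snap('scene')
f=lambda c,x,y,w,h,k:cv2.resize(c['img'][y:y+h,x:x+w,::-1],None,fx=k,fy=k,interpolation=cv2.INTER_CUBIC)
cv2.imwrite('pics/z.png',np.hstack([f(c,195,135,70,90,5),f(d,390,185,60,90,5)]))
for n,a in(('top',c),('scene',d)):
    P=cloud(a);L=(P-PIV)@RP;m=(L[...,2]>.008)&(L[...,2]<.03)&(abs(L[...,0]+.03)<.1)&(abs(L[...,1])<.06);q=L[m]
    print(n,q.min(0),q.max(0),np.polyfit(q[:,0],q[:,2],1))
E
```

```text
True
17.97 0.0621 10.0 [ 0.7 -0.3  4.2] [0.508  0.2574 0.1911]
18.2 0.0682 9.6 [-0.8  0.7 -1. ] [0.5075 0.2573 0.1906]
18.72 0.0849 0.0 [-0.  -0.4  0.2] [0.5076 0.2573 0.1908]
21.42 0.0849 0.0 [-0.1 -0.3  0.7] [0.1742 0.4956 0.4046]
top [-0.12239307 -0.04459839  0.00802281] [0.0567731  0.03949026 0.02214549] [-0.00553539  0.01500751]
scene [-0.12132677 -0.04011459  0.008015  ] [0.060762   0.04313103 0.02019609] [-0.00851496  0.01350691]
```

View pics/z.png

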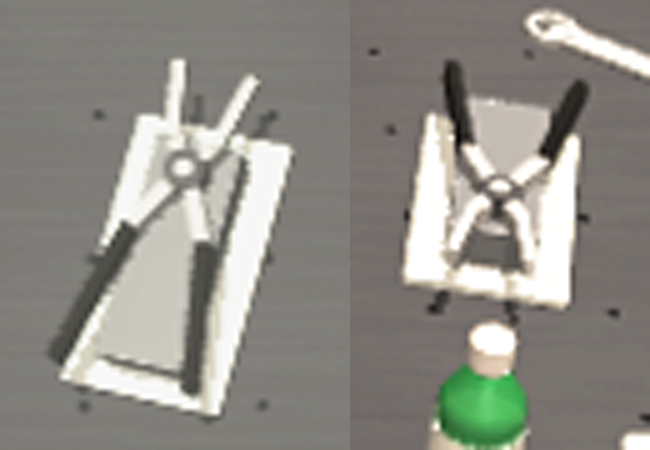

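The pliers lie flat on the rest, with the pivot at (183,168) in the top crop, as at the start. Handing in.

```bash
python3 -c "
from bench import close_job
print(close_job())"
```

```text
the job is handed in; nothing more can be done
None
```

The open clip looks snapped shut in the camera check, the pliers lie flat back on their rest, I moved nothing else on the table, and the job is handed in; the judge gave no verdict.

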